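Lock the line-cleaner bottle in its holder and open the safety cap

ROBOT

A 6-joint arm with a two-finger parallel gripper is mounted at the origin on the work surface. World frame = base frame: x ahead of the robot, y to its left, z up, the work surface at z = 0. Lengths are in m, angles in rad, forces in N, time in s.
With the tool pointing down it reaches from about 0.3 to 0.775 m from the base axis. Payload 14.6 kg.
Tool frame: the origin (TCP) lies at the very end of the fingers, on their centre line; the grasp point (between the pads) lies 19 mm behind it; z points along the fingers, y is the direction in which the jaws open and shut (so a half turn about z gives the same grasp; the last joint's range is limited). The gripper opens to 94 mm and grips with 3 to 60 N. Pads are 16 mm wide; open, the fingers measure 119 mm over their backs; the gripper's body (75 mm by 177 mm) begins 78 mm behind the grasp point.
Start: joints at [-1.234, 0.3, 1.521, -0, 1.321, -0.067], TCP at [0.216, -0.506, 0.205] pointing down, gripper open.
Joint ranges: [-3.03, 3.03], [-0.79, 2.21], [0.23, 2.52], [-1.04, 4.18], [0, 3.07], [-2.55, 2.55]. Speed limits (rad/s): [2.22, 2.22, 2.57, 3.14, 3.14, 3.14].

INTERFACE

Orientations are given as [roll, pitch, yaw] about the fixed x, y, z axes, in that order (R = Rz(yaw) Ry(pitch) Rx(roll)).
In Python, from rig import robot gives the robot as it stands. The module is installed in compiled form; this text tells all that it offers.
- The arm moves only by the tool carry_out, never from a script. Its arguments are lists of equal length, an entry for each row: "delta_pos": the shift along the tool's x, y, z in cm, a list of three; "turn": the turn about the tool's z in rad. In form: {"delta_pos": [[tx, ty, tz], ...], "turn": [turn, ...]}. A call has 1 to 20 rows; each row is the pose to reach, as a shift and turn from the pose commanded when the call began, along the tool's axes at that moment; what a row does not reach only later rows make up. A row lasts 1/12 s, in which the tool goes at most 41.7 mm and 7.16 degrees, less where a joint would pass 70% of its speed; a pose out of reach is approached as far as the arm can. A call with a gripper value outside its range is refused whole. "claw" is the closure, from -1 (fully open) to 1 (shut), so that 0 is half open, set as the call begins (left out, the last holds). The fingers move at their own pace and stop on an object; "grip_force" is the grip in N (left out, the last holds). Time passes only in rows, so rows that repeat a pose let the fingers close. It gives the time, the measured TCP pose, the force and the opening at its end, in the units of the state.
- robot.read_state(): the state, without advancing time (a new reading comes with each control period).
- robot.camera(name): name is "scene" or "top" or "wrist"; returns (picture, depth): 480x640x3 uint8, red, green, blue; 480x640 float32, m along the optical axis (not along the pixel's ray), 0 where there is no reading.
- robot.camera_model(name): a dict with "fx", "fy", "cx", "cy" (pixels), "R" (3x3) and "t" (3): a world point X has camera coordinates R X + t. Camera axes: x right, y down, z forward; pixel columns grow to the right and rows downward; lengths in m; the calibration is good to about 2 mm. A picture is of the moment at which its call begins: read the wrist's pose just before it. camera_model takes no time and is no camera call; for the wrist camera it gives the pose at the moment of the call.
- robot.finish_job(): hands the job in, once; it reports no verdict.
The state is a dict: "clock": time; "joint_positions": joint angles; "dq": joint speeds; "joint_efforts": joint torques, N m; "eef_pos": TCP position; "orientation": TCP orientation; "contact_force": force on the tool from outside, world axes, zero at the start; "torque": the same for the moment, N m; "finger_gap": opening from 0.0 (shut) to 1.0 (fully open).
Only numpy, scipy, OpenCV 4.12 (cv2) and the standard library are available. Lean on these libraries where they do the work, as an engineer would, in place of code of your own. Each camera call takes 0.05 s, during which the arm holds its last target.

TASK

Set the bottle of line cleaner all the way down into the square pocket of the holder on the counter, and swing the holder's lever fully shut over the bottle's step. Then press the push-and-turn safety cap down, twist it anticlockwise until it is free, and lift it straight up: finish while still holding the cap, upright, about 8 cm above where it sat over the bottle. The bottle stays upright and locked in the holder, and the beer bottle, the can and the wrench are left alone.

Things in the scene. Friction and masses are not known exactly. Their poses are not given: they have to be found in the camera images.
- holder: fixed aluminium bottle holder, a block 100 x 100 x 40 mm high, with a square pocket (74 mm wide, floor 8 mm above the counter, so 32 mm deep, 3 mm chamfer round its mouth) in its centre; origin: centre of its underside on the counter; x and y run along the pocket's sides, z up. The lever is on its -y side.
- lever_knob (a point): centre of the upright round black knob at the lever's free end (14 mm diameter, 30 mm tall, top 110 mm and bottom 80 mm above the counter); pinch it from above or push it. It lies 135 mm from the pivot.
- lever_pivot (a point): point on the lever's upright hinge axis, at the height of the knob's centre (95 mm above the counter); in the holder's frame it lies at x = +55 mm, y = -33 mm.
- lever (a joint): locking lever's angle (rad): 0 = fully shut at its stop, its bar pointing along the holder's -x over the step of a seated bottle, 2 mm clear; grows as it opens, anticlockwise seen from above: knob = pivot + 135 mm * (-cos, -sin) in the holder's frame; at most 1.7. Starts open, stays where left (about 1 N at the knob). Bar 10 x 10 mm, underside 70 mm above the counter.
- bottle: loose white square bottle, about 0.32 kg; origin: centre of its underside; z up, x and y along its sides. Foot block 70 x 70 mm, 60 mm high; above that step a shoulder 48 x 48 mm up to 95 mm; then the neck, covered by the cap. Any of its four sides may face any way in the pocket. It can be carried by its cap, which stays on unless pressed and turned.
- bottle_center (a point): centre of the bottle's foot block, 30 mm above its underside, same axes as the bottle; 38 mm above the counter when seated in the pocket.
- cap: the grey push-and-turn cap, 25 g; origin: centre of its lower rim, 103 mm above the bottle's underside when closed, its x axis then along the bottle's. It turns only while 5 mm or more down (press it 6 to 8 mm). Kept down and turned anticlockwise seen from above, it is free from 52 to 76 degrees (aim at 64; stop at about 80); then lift it straight off without turning.
- cap_center (a point): centre of the cap: twelve-sided, 48 mm across its flats (one faces the cap's x axis, the others every 30 degrees), 30 mm tall; when closed it is 118 mm above the bottle's underside and the cap's top 133 mm. A spring pushes the cap up with about 5 N, rising to 11 N when it is fully down, 8 mm lower, on the bottle's shoulder.
- beer_bottle: bystander: upright amber glass bottle with a crown cap, 60 mm diameter, 200 mm tall; origin: centre of its underside. Leave it alone.
- can: bystander: upright aluminium drinks can, 66 mm diameter, 115 mm tall; origin: centre of its underside. Leave it alone.
- wrench: bystander: steel wrench 160 mm long lying flat near the robot; its x axis runs along it. Leave it alone.
Mind the look-alikes: they are no part of the job. Of the things like the cap, leave any that is green; of the rest the larger one is meant. Leave any brown look-alike of the holder alone.

How it is judged:
On the way, in this order (a step that is already met when the one before it is completed fails the run):
1. the bottle stands on the floor of the holder's pocket (z of bottle_center in the frame of holder below 0.041 m and horizontal distance between bottle and holder below 0.006 m and angle between bottle's own z axis and vertical below 0.08 rad), for 0.2 s.
2. the lever is fully shut over the bottle's step (value of joint lever below 0.1 rad and z of bottle_center in the frame of holder below 0.041 m and horizontal distance between bottle and holder below 0.006 m), for 0.2 s.
3. the cap is pressed down at least 3.5 mm on the bottle (z of cap_center in the frame of bottle below 0.1145 m and horizontal distance between cap_center and bottle below 0.006 m and value of joint lever below 0.1 rad), for 0.1 s.
At the end, for the whole second after the job is handed in: Fingers hold the cap still and upright (0.3 rad), 40 to 160 mm above its closed place, within 30 mm of the bottle's axis, not touching the bottle; the bottle rests on the pocket floor (within 3 mm, 6 mm of its centre, 0.08 rad of upright); the lever is shut within 0.1 rad (all of step 2 and z of cap_center in the frame of bottle between 0.158 and 0.278 m and horizontal distance between cap_center and bottle below 0.03 m and angle between cap's own z axis and vertical below 0.3 rad and linear speed of cap below 0.03 m/s and contact force between cap and the fingers above 1 N and contact force between cap and bottle below 0.1 N and angle between bottle's own z axis and vertical below 0.08 rad and linear speed of bottle below 0.02 m/s); the arm keeps its last pose, push and grip.
It fails at once if the bottle is tipped over (more than 0.5 rad) (angle between bottle's own z axis and vertical above 0.5 rad).
It fails at once if the beer bottle is moved more than 3 cm (distance of beer_bottle from where it was at the start of the episode above 0.03 m).
It fails at once if the can is moved more than 3 cm (distance of can from where it was at the start of the episode above 0.03 m).
It fails at once if the wrench is moved more than 3 cm (distance of wrench from where it was at the start of the episode above 0.03 m).
It also fails if it takes over 72 s, if anything falls off the work surface, if the arm or the gripper's body presses on something with over 40 N, if the wrist force passes 120 N, or if a joint passes its speed limit or range.

## Working session

There is one attempt and no reset: what is moved stays moved. The work goes in short steps, Python scripts to look and compute and a tool call to move; the robot and the scene stay as the last step left them, time stands still between calls to the robot, and variables do not carry over. Pictures are saved under pics/ and viewed, and the job is handed in when it is done.

Besides the shell and the picture viewer there is one more tool, called as name(argument=value, ...), one argument or row to a line, values as JSON. carry_out: Moves the arm, as the interface text tells. Its arguments: {"type":"object","properties":{"delta_pos":{"type":"array"},"turn":{"type":"array"},"claw":{"type":"number"},"grip_force":{"type":"number"}},"required":["delta_pos","turn"]}

```bash
mkdir -p pics; cat > h.py <<'E'
import numpy as np, cv2, json
from rig import robot
def snap(name,tag):
    m=robot.camera_model(name); p,d=robot.camera(name)
    cv2.imwrite(f'pics/{tag}.png',p[:,:,::-1]); np.savez(f'{tag}.npz',p=p,d=d,**{k:np.array(v) for k,v in m.items()})
    return p,d,m
def load(tag):
    z=np.load(f'{tag}.npz'); return z['p'],z['d'],{k:z[k] for k in('fx','fy','cx','cy','R','t')}
def ray(m,u,v,h):
    R=np.array(m['R']);t=np.array(m['t']);c=-R.T@t
    d=R.T@np.array([(u-m['cx'])/m['fx'],(v-m['cy'])/m['fy'],1.]); return c+d*(h-c[2])/d[2]
def pts(m,d):
    v,u=np.mgrid[0:480,0:640]; X=np.stack([(u-m['cx'])/m['fx']*d,(v-m['cy'])/m['fy']*d,d],-1)
    return (X-np.array(m['t']))@np.array(m['R'])
def proj(m,X):
    c=np.array(m['R'])@np.array(X)+np.array(m['t']); return m['fx']*c[0]/c[2]+m['cx'],m['fy']*c[1]/c[2]+m['cy']
E
python3 - <<'E'
from h import *
for n in('scene','top','wrist'):
    p,d,m=snap(n,n+'0'); print(n,m['fx'],-np.array(m['R']).T@np.array(m['t']),(d>0).mean())
print(robot.read_state())
E
```

```text
scene 510.6812065016128 [1.2376492  0.36748813 0.71903772] 0.996171875
top 554.3267863206654 [0.39714802 0.15316392 1.03992201] 0.99609375
wrist 369.91295666166565 [ 0.28280673 -0.47889205  0.38452796] 0.9961848958333334
{'clock': 0.15, 'joint_positions': array([-1.23363268e+00,  3.00318072e-01,  1.52140353e+00,  1.90582688e-05,
        1.32071943e+00, -6.66200313e-02]), 'dq': array([-0.00080789, -0.00187289, -0.0011342 ,  0.00033509,  0.00103755,
       -0.00135684]), 'joint_efforts': array([-1.15130761e-04, -5.31965625e+01, -3.52821207e+01,  7.08019640e-02,
        2.36580719e-02, -7.30156603e-05]), 'eef_pos': array([ 0.21602377, -0.50559245,  0.20504539]), 'orientation': array([-3.14074739e+00, -7.48975507e-05,  4.03778917e-01]), 'contact_force': array([-0.1720644 , -0.03117972,  0.32011757]), 'torque': array([ 0.00662059, -0.04073723, -0.03743112]), 'finger_gap': 0.9973301759575219}
```

View pics/scene0.png

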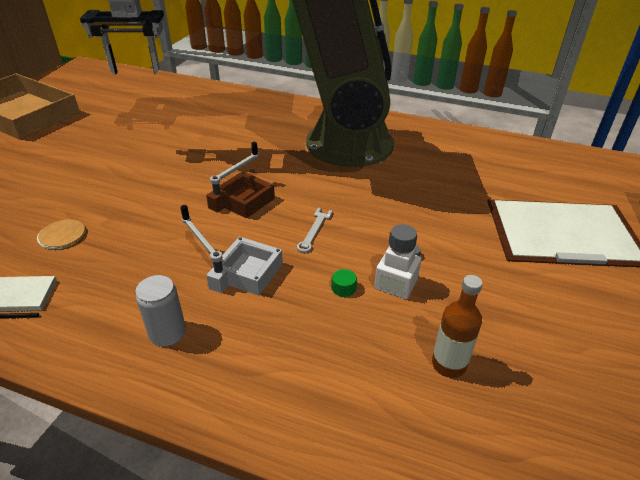

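View pics/top0.png

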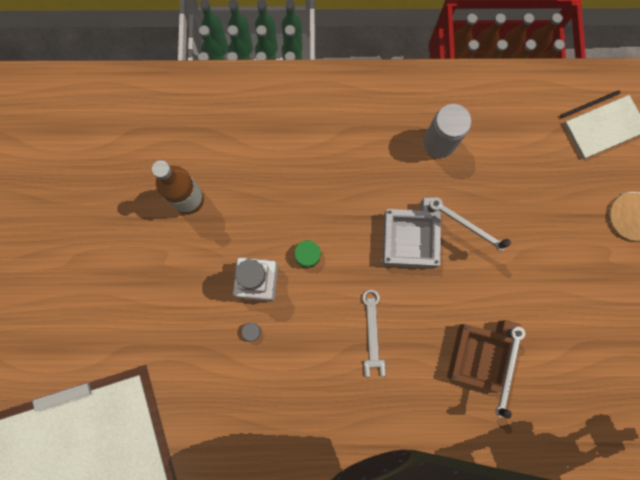

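View pics/wrist0.png

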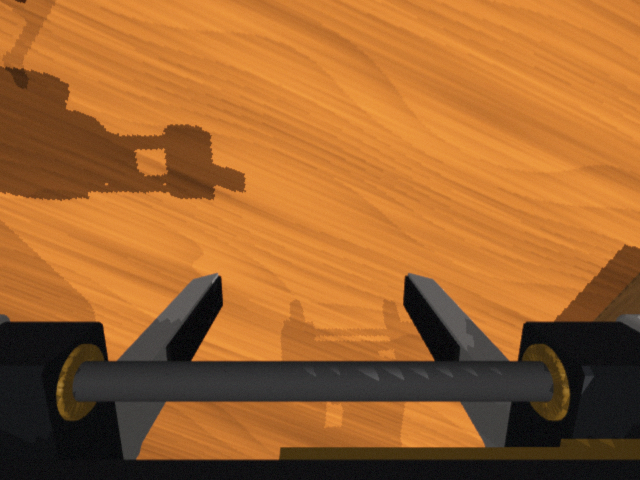

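Candidates in the top view: 
- **Caps:** the grey cap on the bottle (251,275), a smaller loose grey one (251,332) and a green one (307,253). The one on the bottle is meant, as it is the larger grey one.
- **Holders:** aluminium (413,239) and brown (482,358). The aluminium one is meant.

The bystanders are the beer bottle (178,188), the can (446,130) and the wrench (373,335).

```bash
python3 - <<'E'
from h import *
p,d,m=load('top0'); X=pts(m,d)
def reg(u0,v0,u1,v1,z0,z1,name):
    mk=np.zeros((480,640),np.uint8); mk[v0:v1,u0:u1]=1
    mk&=((X[...,2]>z0)&(X[...,2]<z1)).astype(np.uint8)
    P=X[mk>0]; 
    (c,s,a)=cv2.minAreaRect(P[:,:2].astype(np.float32)*1000)
    print(name,len(P),'mean',P.mean(0).round(4),'med z',np.median(P[:,2]).round(4),'rect c',np.round(c,1),'size',np.round(s,1),'ang',round(a,1))
    return P
reg(225,250,285,305,.12,.15,'cap top')
reg(225,250,285,305,.085,.105,'shoulder')
reg(225,250,285,305,.05,.07,'step')
reg(380,203,445,272,.034,.046,'holder top')
reg(380,190,520,272,.062,.095,'bar')
reg(490,230,520,260,.095,.12,'knob')
reg(238,322,265,345,.01,.05,'small')
reg(290,238,325,270,.01,.05,'green')
reg(420,95,475,160,.10,.13,'can')
reg(150,155,205,215,.185,.22,'beer')
reg(500,325,525,420,.062,.13,'brown lever')
im=cv2.cvtColor(p,cv2.COLOR_RGB2BGR)
a=cv2.resize(im[230:350,220:340],(400,400),interpolation=2);b=cv2.resize(im[180:280,370:520],(600,400),interpolation=2)
cv2.imwrite('pics/crop.png',cv2.resize(np.hstack([a,b]),(800,320)))
E
```

```text
cap top 703 mean [0.5009 0.2608 0.1334] med z 0.1339 rect c [501.6 261.7] size [48.2 48.3] ang 22.9
shoulder 137 mean [0.4919 0.2519 0.094 ] med z 0.0942 rect c [501.7 261.4] size [48.  47.9] ang 84.1
step 644 mean [0.4943 0.2544 0.0604] med z 0.0606 rect c [501.7 261.5] size [69.9 70.2] ang 84.3
holder top 1453 mean [ 0.5783 -0.0272  0.0404] med z 0.0405 rect c [584.9 -26.6] size [100.8 116.2] ang 86.5
bar 623 mean [ 0.5951 -0.1109  0.0802] med z 0.0804 rect c [ 593.1 -117.3] size [153.4  21.2] ang 56.5
knob 73 mean [ 0.5529 -0.1721  0.108 ] med z 0.1099 rect c [ 553.1 -173.4] size [12.8 12.9] ang 0.3
small 271 mean [0.4082 0.2712 0.0209] med z 0.0211 rect c [408.3 271.8] size [33.1 31.8] ang 45.9
green 567 mean [0.5495 0.1675 0.0301] med z 0.0307 rect c [550.6 167.6] size [47.9 47.3] ang 18.2
can 1077 mean [ 0.7684 -0.0898  0.1139] med z 0.1153 rect c [770.2 -90.9] size [62.1 63.9] ang 24.1
beer 287 mean [0.6587 0.3931 0.1997] med z 0.2008 rect c [660.2 394.3] size [27.1 27. ] ang 33.5
brown lever 745 mean [ 0.3396 -0.1752  0.0831] med z 0.0805 rect c [ 337.6 -173.8] size [ 22.1 154.4] ang 72.4
```

View pics/crop.png

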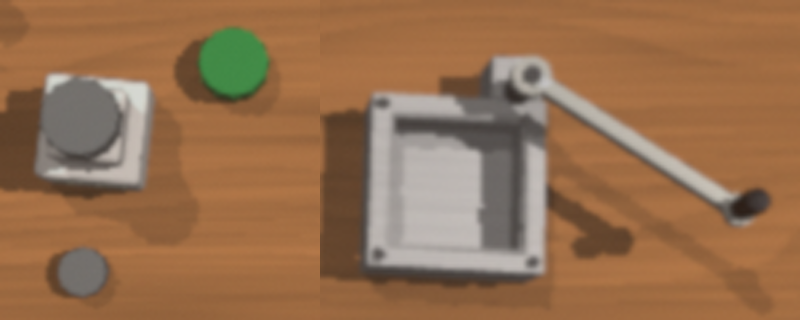

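```bash
python3 - <<'E'
from h import *
p,d,m=load('top0'); X=pts(m,d)
s=X[203:272,380:446].reshape(-1,3)
P=s[(s[:,2]>.036)&(s[:,2]<.046)][:,:2]*1000
knob=np.array([553.1,-173.4])
for yaw in(-3.5,3.5,-2,0):
    a=np.radians(yaw);R=np.array([[np.cos(a),-np.sin(a)],[np.sin(a),np.cos(a)]])
    L=P@R; lo=L.min(0)
    Q=L[L[:,0]<lo[0]+95]
    c,sz,an=cv2.minAreaRect((Q@R.T).astype(np.float32)); c2=R@np.array([lo[0]+50,(Q[:,1].min()+Q[:,1].max())/2])
    print(yaw,'rect',sz,an,'ctr',c2, 'yspan',Q[:,1].max()-Q[:,1].min(),'L ext',L.min(0),L.max(0), 'pivot->knob',np.linalg.norm(c2+R@[55,-33]-knob))
    # inner edges of pocket in the local frame
    print('  knobs local',(knob-c2)@R)
# pivot post: high points around
s2=X[190:225,415:455].reshape(-1,3); q=s2[s2[:,2]>.06]; print(len(q),cv2.minAreaRect(q[:,:2].astype(np.float32)*1000), q[:,2].max())
b=X[205:250,445:500].reshape(-1,3); b=b[(b[:,2]>.074)&(b[:,2]<.086)][:,:2]
print('bar line',cv2.fitLine(b.astype(np.float32)*1000,cv2.DIST_HUBER,0,.01,.01).ravel())
E
```

```text
-3.5 rect (100.7590560913086, 94.92433166503906) 86.53084564208984 ctr [576.82812468 -26.11867315] yspan 100.79110969818825 L ext [527.3467308 -41.2892721] [643.12231194  59.54011286] pivot->knob 134.8590086472333
  knobs local [ -14.69255704 -148.45518484]
3.5 rect (100.7590560913086, 95.52545928955078) 86.53084564208984 ctr [571.5706869  -26.14148355] yspan 111.2867613604715 L ext [ 518.90869296 -117.19745549] [636.7094378  -5.3428994] pivot->knob 139.7519295865049
  knobs local [ -27.42615271 -145.85624118]
-2 rect (100.7590560913086, 95.19944763183594) 86.53084564208984 ctr [575.92732324 -26.02336012] yspan 103.09466689454507 L ext [526.48468604 -57.6459419 ] [642.55414695  45.63939977] pivot->knob 136.10713881143468
  knobs local [ -17.67004689 -148.0835241 ]
0 rect (100.7590560913086, 95.52545928955078) 86.53084564208984 ctr [574.30734581 -25.96944714] yspan 106.18760394967721 L ext [524.30734581 -79.39144484] [641.11167739  27.12435484] pivot->knob 137.4842208537864
  knobs local [ -21.20734581 -147.43055286]
250 ((521.9912719726562, 43.08680725097656), (52.359107971191406, 328.7396240234375), 39.547027587890625) 1.0399220085930048
bar line [ 5.7859755e-01  8.1561321e-01  5.8579529e+02 -1.2476047e+02]
```

```bash
cat >> h.py <<'E'
def go(x,y,z,yawdeg=None):
    s=robot.read_state(); R,P,Y=s['orientation']
    from scipy.spatial.transform import Rotation as Ro
    M=Ro.from_euler('xyz',s['orientation']).as_matrix()
    d=M.T@(np.array([x,y,z])-s['eef_pos'])*100
    t=0 if yawdeg is None else -(((np.radians(yawdeg)-Y)+np.pi)%(2*np.pi)-np.pi)
    print('clock',round(s['clock'],2),'pos',s['eef_pos'].round(4),'yaw',round(np.degrees(Y),2),'F',s['contact_force'].round(2),'gap',round(s['finger_gap'],3),'j6',s['joint_positions'][5].round(2))
    print('delta cm',d.round(2),'turn',round(t,4))
E
python3 - <<'E'
from h import *
go(.5016,.2615,.20,24.2)
E
```

```text
clock 0.15 pos [ 0.216  -0.5056  0.205 ] yaw 23.13 F [-0.17 -0.03  0.32] gap 0.997 j6 -0.07
delta cm [ 56.4  -59.32   0.56] turn -0.0186
```

carry_out(
  delta_pos=[
    [1.5,-1.6,-1],
    [4,-4.2,-2],
    [7,-7.4,-2],
    [10,-10.5,-2],
    [13,-13.7,-2],
    [16,-16.8,-2],
    [19,-20,-2],
    [22,-23.1,-2],
    [25,-26.3,-2],
    [28,-29.5,-2],
    [31,-32.6,-2],
    [34,-35.8,-2],
    [37,-38.9,-2],
    [40,-42.1,-2],
    [43,-45.2,-2],
    [46,-48.4,-2],
    [49,-51.6,-2],
    [52,-54.7,-2],
    [55,-57.9,-2],
    [56.4,-59.3,0],
  ],
  turn=[0,0,0,0,0,0,0,0,0,0,0,0,0,0,0,0,0,0,0,-0.019],
  claw=-0.6,
  grip_force=30,
)

```text
clock: 1.82
eef_pos: [0.4981, 0.2517, 0.2125]
orientation: [3.142, -0.004, 0.423]
contact_force: [0.3, -0.4, 0.8]
finger_gap: 0.799
```

carry_out(
  delta_pos=[
    [0,0,0],
    [0,0,0],
    [0,0,0],
    [0,0,0],
  ],
  turn=[0,0,0,0],
)

```text
clock: 2.15
eef_pos: [0.4971, 0.248, 0.2112]
orientation: [3.141, -0.001, 0.422]
contact_force: [-0.3, -0.1, -0.4]
finger_gap: 0.799
```

```bash
python3 - <<'E'
from h import *
go(.5016,.2615,.106,24.2)
p,d,m=snap('wrist','w1'); go(.5016,.2615,.106,24.2)
print(proj(m,[.5016,.2615,.133]))
E
```

```text
clock 2.15 pos [0.4971 0.248  0.2112] yaw 24.17 F [-0.34 -0.08 -0.36] gap 0.799 j6 1.55
delta cm [ 0.96 -1.05 10.52] turn -0.0006
clock 2.2 pos [0.4972 0.2479 0.2114] yaw 24.15 F [ 0.02 -0.81 -0.11] gap 0.8 j6 1.55
delta cm [ 0.95 -1.06 10.54] turn -0.0009
(np.float64(296.2213096141272), np.float64(236.5243739290464))
```

View pics/w1.png

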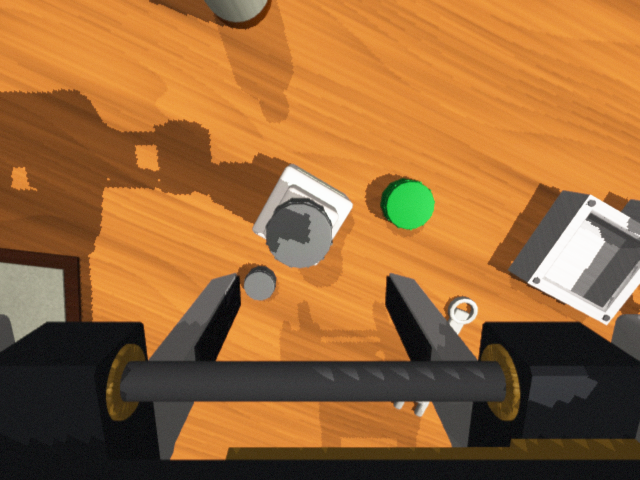

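The cap top is centred at about (299,234), 3 px from the projected position, so the estimate holds. Descending.

carry_out(
  delta_pos=[
    [0.95,-1.05,0],
    [0.95,-1.05,2],
    [0.95,-1.05,4],
    [0.95,-1.05,6],
    [0.95,-1.05,8],
    [0.95,-1.05,9.5],
    [0.95,-1.05,10.5],
    [0.95,-1.05,10.5],
    [0.95,-1.05,10.5],
    [0.95,-1.05,10.5],
  ],
  turn=[0,0,0,0,0,0,0,0,0,0],
)

```text
clock: 3.03
eef_pos: [0.502, 0.2623, 0.1068]
orientation: [3.142, -0.002, 0.422]
contact_force: [0.7, -0.2, 0.6]
finger_gap: 0.801
```

carry_out(
  delta_pos=[
    [0,0,0],
    [0,0,0],
    [0,0,0],
    [0,0,0],
    [0,0,0],
    [0,0,0],
    [0,0,0],
    [0,0,0],
  ],
  turn=[0,0,0,0,0,0,0,0],
  claw=1,
  grip_force=30,
)

```text
clock: 3.7
eef_pos: [0.5016, 0.2622, 0.1057]
orientation: [3.141, -0.0, 0.423]
contact_force: [0.8, -2.2, 2.8]
finger_gap: 0.508
```

```bash
python3 - <<'E'
from h import *
go(.5016,.2615,.106,24.2)
E
```

```text
clock 3.7 pos [0.5016 0.2622 0.1057] yaw 24.22 F [ 0.77 -2.25  2.76] gap 0.508 j6 1.57
delta cm [-0.03  0.07 -0.03] turn 0.0004
```

carry_out(
  delta_pos=[
    [0,0,-0.5],
    [0,0,-1.2],
    [0,0,-2],
    [0,0,-3],
    [0,0,-4],
    [0,0,-5],
    [0,0,-6],
    [0,0,-7],
    [0,0,-7.5],
    [0,0,-8],
    [0,0,-8],
    [0,0,-8],
  ],
  turn=[0,0,0,0,0,0,0,0,0,0,0,0],
)

```text
clock: 4.7
eef_pos: [0.5013, 0.2623, 0.1854]
orientation: [3.142, 0.0, 0.423]
contact_force: [-0.1, -0.7, -4.5]
finger_gap: 0.512
```

```bash
python3 - <<'E'
from h import *
go(.5768,-.0261,.186,26.5)
E
```

```text
clock 4.7 pos [0.5013 0.2623 0.1854] yaw 24.22 F [-0.13 -0.7  -4.52] gap 0.512 j6 1.57
delta cm [-4.95 29.4  -0.06] turn -0.0398
```

carry_out(
  delta_pos=[
    [-0.1,0.4,0],
    [-0.25,1.4,0],
    [-0.5,3,0],
    [-0.8,5,0],
    [-1.2,7,0],
    [-1.5,9,0],
    [-1.85,11,0],
    [-2.2,13,0],
    [-2.5,15,0],
    [-2.9,17,0],
    [-3.2,19,0],
    [-3.5,21,0],
    [-3.9,23,0],
    [-4.2,25,0],
    [-4.5,26.8,0],
    [-4.7,28.2,0],
    [-4.85,29,0],
    [-4.95,29.4,0],
    [-4.95,29.4,0],
    [-4.95,29.4,0],
  ],
  turn=[0,0,0,0,0,0,0,-0.01,-0.02,-0.03,-0.04,-0.04,-0.04,-0.04,-0.04,-0.04,-0.04,-0.04,-0.04,-0.04],
)

```text
clock: 6.37
eef_pos: [0.5767, -0.0257, 0.1854]
orientation: [-3.141, 0.0, 0.463]
contact_force: [-0.2, -0.6, -5.4]
finger_gap: 0.509
```

```bash
python3 - <<'E'
from h import *
go(.5768,-.0261,.13,26.5)
p,d,m=snap('top','t2');X=pts(m,d)
def reg(u0,v0,u1,v1,z0,z1,name):
    s=X[v0:v1,u0:u1].reshape(-1,3);P=s[(s[:,2]>z0)&(s[:,2]<z1)]
    print(name,len(P),cv2.minAreaRect(P[:,:2].astype(np.float32)*1000),np.median(P[:,2]) if len(P) else 0)
reg(370,190,460,280,.034,.046,'holder')
snap('wrist','w2');snap('scene','s2')
E
```

```text
clock 6.37 pos [ 0.5767 -0.0257  0.1854] yaw 26.53 F [-0.17 -0.58 -5.45] gap 0.509 j6 1.0
delta cm [-0.01  0.04  5.54] turn 0.0006
holder 462 ((564.3468017578125, -7.9429168701171875), (65.81686401367188, 72.57849884033203), 86.24474334716797) 0.04080879562443304
```

View pics/t2.png

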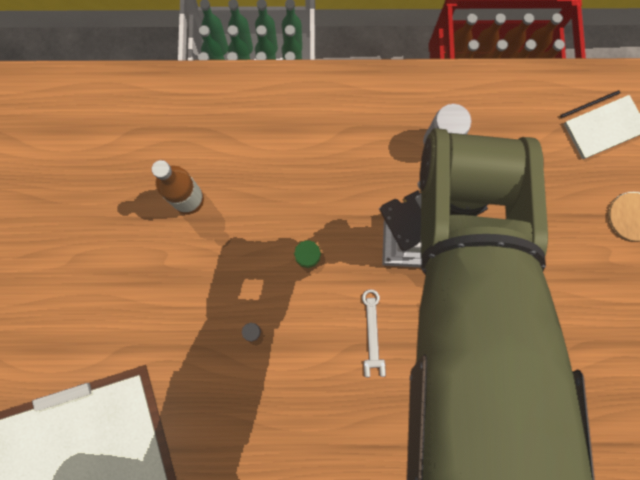

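View pics/s2.png

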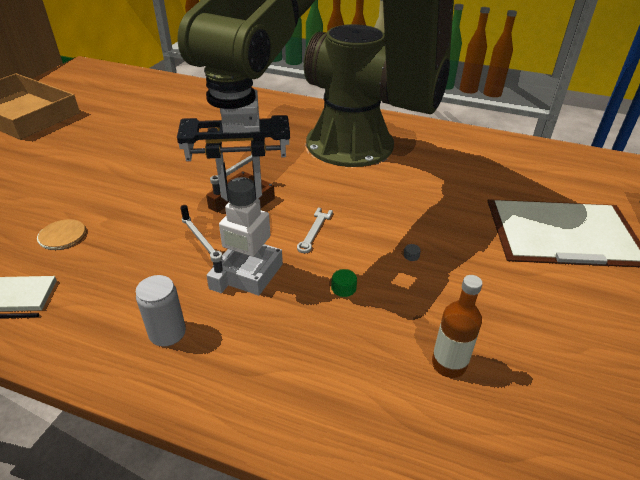

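View pics/w2.png

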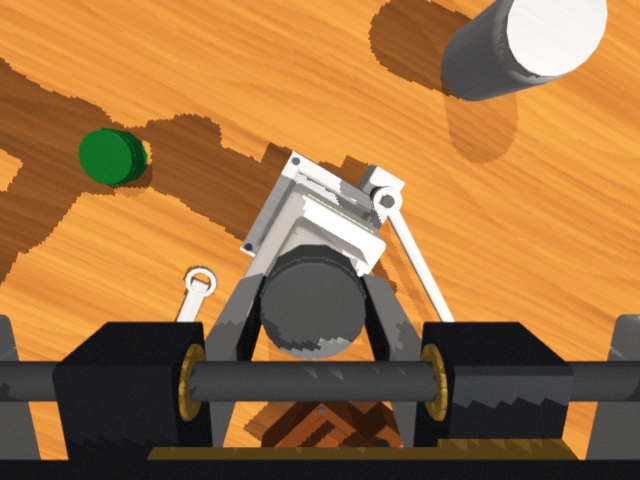

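The bottle hangs upright over the aluminium holder (scene view, 245,235). The wrist view shows the step edges (350,225) and the holder rim (295,155), so I'll measure them relative to each other.

```bash
python3 - <<'E'
from h import *
for tag in('w2','s2'):
  p,d,m=load(tag);X=pts(m,d)
  zc=X.reshape(-1,3); near=(abs(zc[:,0]-.5768)<.09)&(abs(zc[:,1]+.0261)<.09)
  for lo,hi,n in((.132,.148,'step'),(.036,.046,'holder')):
    P=zc[near&(zc[:,2]>lo)&(zc[:,2]<hi)]
    if n=='holder' : a=np.radians(-3.5); L=P[:,:2]@np.array([[np.cos(a),-np.sin(a)],[np.sin(a),np.cos(a)]])*1000
    else: a=np.radians(-3.5); L=P[:,:2]@np.array([[np.cos(a),-np.sin(a)],[np.sin(a),np.cos(a)]])*1000
    print(tag,n,len(P),np.median(P[:,2]),'ext local',np.percentile(L,[0.5,99.5],axis=0).round(1).tolist(),cv2.minAreaRect(P[:,:2].astype(np.float32)*1000))
a=np.radians(-3.5); print(np.array([576.8,-26.1])@np.array([[np.cos(a),-np.sin(a)],[np.sin(a),np.cos(a)]]))
E
```

```text
w2 step 3761 0.13993142683950216 ext local [[550.3, -25.3], [613.0, 43.4]] ((579.030517578125, -26.81256866455078), (69.85728454589844, 66.92888641357422), 86.42718505859375)
w2 holder 3738 0.04015660705543018 ext local [[530.1, -41.3], [654.3, 57.6]] ((590.9652709960938, -28.344982147216797), (100.00752258300781, 126.46845245361328), 86.45897674560547)
s2 step 570 0.13928511461167753 ext local [[544.3, -23.4], [613.2, 45.7]] ((577.2373046875, -24.396564483642578), (70.01380157470703, 72.42195129394531), 85.96089172363281)
s2 holder 743 0.03950056520146771 ext local [[527.2, -40.4], [653.9, 59.8]] ((589.8262329101562, -25.798500061035156), (103.03361511230469, 126.79853820800781), 88.64722442626953)
[577.31751861   9.16147936]
```

```bash
python3 - <<'E'
from h import *
go(.5761,-.0266,.145,26.5)
E
```

```text
clock 6.52 pos [ 0.5768 -0.0254  0.1856] yaw 26.57 F [ 0.51 -0.91 -4.95] gap 0.507 j6 1.0
delta cm [-0.12  0.08  4.06] turn 0.0012
```

carry_out(
  delta_pos=[
    [-0.1,0.08,0.5],
    [-0.1,0.08,1.2],
    [-0.1,0.08,2],
    [-0.1,0.08,2.8],
    [-0.1,0.08,3.4],
    [-0.1,0.08,3.8],
    [-0.1,0.08,4.2],
    [-0.1,0.08,4.6],
    [-0.1,0.08,5],
    [-0.1,0.08,5.4],
    [-0.1,0.08,5.4],
    [-0.1,0.08,5.4],
  ],
  turn=[0,0,0,0,0,0,0,0,0,0,0,0],
)

```text
clock: 7.52
eef_pos: [0.5763, -0.0273, 0.1314]
orientation: [-3.142, 0.0, 0.463]
contact_force: [-0.5, -0.7, -4.6]
finger_gap: 0.511
```

```bash
python3 - <<'E'
from h import *
go(.5761,-.0266,.114,26.5)
E
```

```text
clock 7.52 pos [ 0.5763 -0.0273  0.1314] yaw 26.52 F [-0.46 -0.73 -4.6 ] gap 0.511 j6 1.0
delta cm [ 0.01 -0.07  1.74] turn 0.0003
```

carry_out(
  delta_pos=[
    [0,0,0.3],
    [0,0,0.6],
    [0,0,0.9],
    [0,0,1.2],
    [0,0,1.4],
    [0,0,1.55],
    [0,0,1.7],
    [0,0,1.75],
    [0,0,1.75],
  ],
  turn=[0,0,0,0,0,0,0,0,0],
)

```text
clock: 8.27
eef_pos: [0.5764, -0.0272, 0.1139]
orientation: [-3.142, 0.0, 0.463]
contact_force: [0.6, -1.0, -4.6]
finger_gap: 0.506
```

```bash
python3 - <<'E'
from h import *
go(.5761,-.0266,.20,26.5)
E
```

```text
clock 8.27 pos [ 0.5764 -0.0272  0.1139] yaw 26.51 F [ 0.6  -1.02 -4.65] gap 0.506 j6 1.0
delta cm [ 0.01 -0.07 -8.61] turn 0.0002
```

carry_out(
  delta_pos=[
    [0,0,0.05],
    [0,0,0.1],
    [0,0,0.15],
    [0,0,0.15],
    [0,0,0.15],
  ],
  turn=[0,0,0,0,0],
)

```text
clock: 8.68
eef_pos: [0.5767, -0.0274, 0.1132]
orientation: [3.141, -0.001, 0.463]
contact_force: [-1.5, -3.4, 4.2]
finger_gap: 0.509
```

Contact at the expected height (0.1132), so it is seated. Release and rise.

carry_out(
  delta_pos=[
    [0,0,0],
    [0,0,0],
    [0,0,0],
    [0,0,0],
    [0,0,-1],
    [0,0,-3],
    [0,0,-5],
    [0,0,-7],
    [0,0,-8.5],
    [0,0,-9],
    [0,0,-9],
  ],
  turn=[0,0,0,0,0,0,0,0,0,0,0],
  claw=-0.4,
)

```text
clock: 9.6
eef_pos: [0.5768, -0.0272, 0.204]
orientation: [3.14, -0.002, 0.463]
contact_force: [-0.1, -0.2, -0.4]
finger_gap: 0.697
```

```bash
python3 - <<'E'
from h import *
go(.5531,-.1734,.20,None)
for c in('wrist','scene'):
  p,d,m=snap(c,c[0]+'3');X=pts(m,d)
  zc=X.reshape(-1,3); near=(abs(zc[:,0]-.5768)<.08)&(abs(zc[:,1]+.0261)<.08)
  for lo,hi,n in((.136,.150,'cap'),(.06,.0715,'step')):
    P=zc[near&(zc[:,2]>lo)&(zc[:,2]<hi)]
    if len(P): print(c,n,len(P),np.median(P[:,2]),cv2.minAreaRect(P[:,:2].astype(np.float32)*1000))
  k=zc[(abs(zc[:,0]-.553)<.04)&(abs(zc[:,1]+.173)<.04)&(zc[:,2]>.085)&(zc[:,2]<.12)]
  if len(k): print('knob',len(k),k[:,2].max(),cv2.minAreaRect(k[:,:2].astype(np.float32)*1000))
E
```

```text
clock 9.6 pos [ 0.5768 -0.0272  0.204 ] yaw 26.52 F [-0.07 -0.16 -0.39] gap 0.697 j6 1.0
delta cm [-8.65 12.02  0.4 ] turn 0
wrist cap 3716 0.1413566189944431 ((577.451904296875, -28.56395721435547), (48.7159309387207, 48.351497650146484), 25.4233341217041)
wrist step 2105 0.06798909031311924 ((588.4395751953125, -26.404258728027344), (68.01284790039062, 95.72159576416016), 24.03908920288086)
knob 318 0.11151140438417478 ((556.0543212890625, -173.0260772705078), (10.259035110473633, 12.562766075134277), 77.69327545166016)
scene cap 362 0.14064581186426994 ((576.9813842773438, -26.417516708374023), (48.34521484375, 48.27649688720703), 73.16925811767578)
scene step 489 0.0670869716960279 ((598.0177612304688, -29.061553955078125), (64.33785247802734, 120.44926452636719), 35.13337326049805)
knob 92 0.11135905179717481 ((556.4190063476562, -173.37464904785156), (14.22714900970459, 15.077247619628906), 0.19333598017692566)
```

View pics/w3.png

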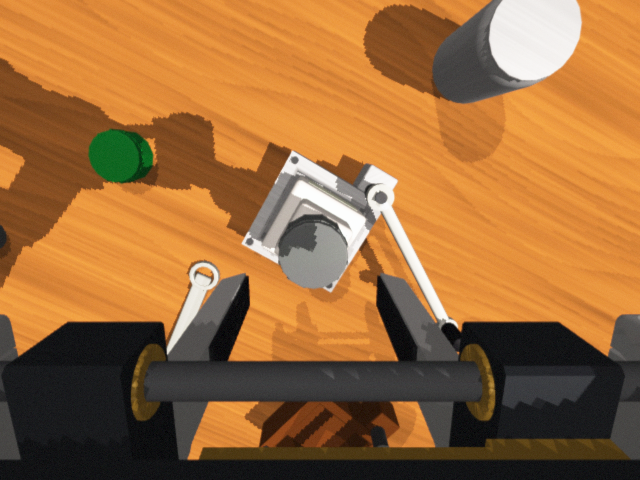

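View pics/s3.png

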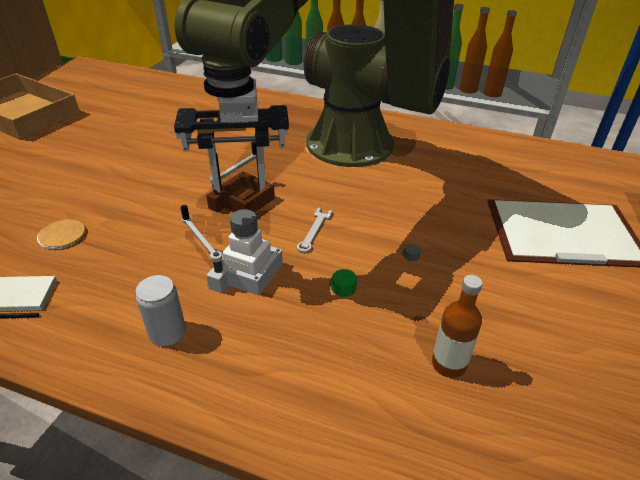

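```bash
python3 - <<'E'
from h import *
go(.5545,-.1734,.150,55.9)
E
```

```text
clock 9.7 pos [ 0.5761 -0.0272  0.2018] yaw 26.52 F [ 0.79 -0.42  0.11] gap 0.701 j6 1.0
delta cm [-8.45 12.12  5.18] turn -0.5128
```

carry_out(
  delta_pos=[
    [-1,1.4,0],
    [-3,4.3,0],
    [-5,7.2,0],
    [-7,10,0],
    [-8.45,12.1,1],
    [-8.45,12.1,3],
    [-8.45,12.1,5.2],
    [-8.45,12.1,5.2],
    [-8.45,12.1,5.2],
  ],
  turn=[-0.1,-0.2,-0.3,-0.4,-0.513,-0.513,-0.513,-0.513,-0.513],
  claw=0.2,
)

```text
clock: 10.45
eef_pos: [0.5541, -0.173, 0.1493]
orientation: [-3.138, 0.001, 0.976]
contact_force: [-1.2, 0.4, 0.1]
finger_gap: 0.399
```

```bash
python3 - <<'E'
from h import *
p,d,m=snap('wrist','w4');go(.5545,-.1734,.086,55.9)
print(proj(m,[.5545,-.1734,.11]))
E
```

```text
clock 10.5 pos [ 0.5548 -0.1731  0.1507] yaw 55.92 F [ 0.73  0.21 -0.5 ] gap 0.401 j6 0.23
delta cm [-0.04 -0.    6.47] turn 0.0004
(np.float64(311.9564713358593), np.float64(265.396306022385))
```

View pics/w4.png

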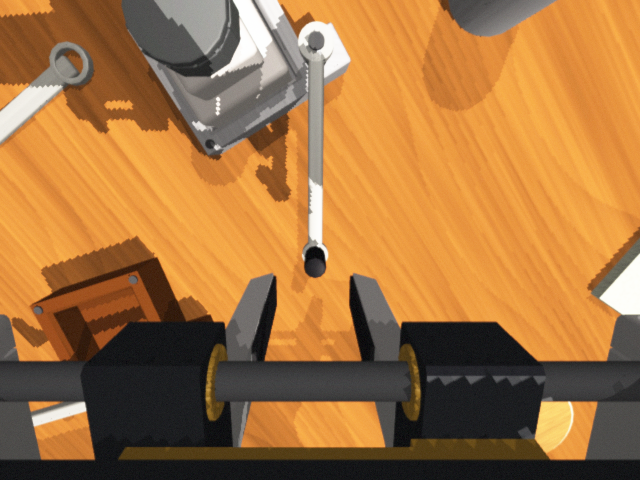

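The knob top is at (315,266) against a predicted (312,265), and it is centred between the jaws. Descend and pinch gently.

carry_out(
  delta_pos=[
    [0,0,1.5],
    [0,0,3.5],
    [0,0,5.5],
    [0,0,6.4],
    [0,0,6.4],
    [0,0,6.4],
  ],
  turn=[0,0,0,0,0,0],
)

```text
clock: 11.0
eef_pos: [0.5553, -0.1732, 0.0876]
orientation: [3.141, -0.0, 0.976]
contact_force: [-0.1, -0.0, 0.7]
finger_gap: 0.401
```

carry_out(
  delta_pos=[
    [0,0,0],
    [0,0,0],
    [0,0,0],
    [0,0,0],
    [0,0,0],
    [0,0,0],
  ],
  turn=[0,0,0,0,0,0],
  claw=1,
  grip_force=10,
)

```text
clock: 11.5
eef_pos: [0.555, -0.1734, 0.087]
orientation: [3.141, -0.0, 0.976]
contact_force: [-1.2, 0.0, 4.0]
finger_gap: 0.143
```

```bash
python3 - <<'E'
from h import *
go(.5545,-.1734,.086,55.9)
s=robot.read_state();pos=s['eef_pos'][:2]*1000;Y=s['orientation'][2]
pv=np.array([629.7,-62.4]); v=pos-pv; print(np.linalg.norm(v))
w0=np.arctan2(-v[1],-v[0]); end=np.radians(-3.5-1.0)
for f in np.linspace(0,1,17)[1:]:
    f=f
    a=w0+(end-w0)*f; k=pv-135*np.array([np.cos(a),np.sin(a)]); dx=(k-pos)/10
    print(np.round([dx@[np.cos(Y),np.sin(Y)],dx@[np.sin(Y),-np.cos(Y)],w0-a],2))
E
```

```text
clock 11.5 pos [ 0.555  -0.1734  0.087 ] yaw 55.91 F [-1.16  0.05  4.02] gap 0.143 j6 0.23
delta cm [-0.03 -0.04  0.1 ] turn 0.0002
133.76139341073815
[-0.1  -0.89  0.07]
[-0.01 -1.78  0.13]
[ 0.13 -2.66  0.2 ]
[ 0.34 -3.53  0.26]
[ 0.59 -4.38  0.33]
[ 0.91 -5.21  0.4 ]
[ 1.28 -6.02  0.46]
[ 1.7  -6.81  0.53]
[ 2.17 -7.57  0.59]
[ 2.7  -8.29  0.66]
[ 3.26 -8.98  0.73]
[ 3.88 -9.62  0.79]
[  4.53 -10.23   0.86]
[  5.22 -10.79   0.92]
[  5.95 -11.31   0.99]
[  6.71 -11.77   1.06]
```

carry_out(
  delta_pos=[
    [-0.02,-0.5,0],
    [-0.03,-1.3,0],
    [0,-2.2,0],
    [0.15,-3.1,0],
    [0.35,-3.95,0],
    [0.65,-4.8,0],
    [1,-5.6,0],
    [1.35,-6.4,0],
    [1.8,-7.2,0],
    [2.3,-7.9,0],
    [2.85,-8.65,0],
    [3.45,-9.3,0],
    [4.1,-9.9,0],
    [4.75,-10.5,0],
    [5.5,-11,0],
    [6.2,-11.5,0],
    [6.7,-11.75,0],
    [6.7,-11.75,0],
    [6.7,-11.75,0],
  ],
  turn=[0.04,0.1,0.165,0.23,0.3,0.36,0.43,0.495,0.56,0.625,0.69,0.76,0.825,0.89,0.955,1.02,1.05,1.05,1.05],
)

```text
clock: 13.08
eef_pos: [0.4955, -0.0539, 0.087]
orientation: [3.138, -0.002, -0.074]
contact_force: [0.6, -20.2, 1.7]
finger_gap: 0.149
```

```bash
python3 - <<'E'
from h import *
go(.495,-.0542,.087,-3.5)
E
```

```text
clock 13.08 pos [ 0.4955 -0.0539  0.087 ] yaw -4.23 F [  0.6  -20.21   1.72] gap 0.149 j6 1.47
delta cm [-0.05  0.04  0.  ] turn -0.0127
```

The stop is felt (-20 N in y) at the computed shut position. Release and go up.

carry_out(
  delta_pos=[
    [0,0.2,0],
    [0,0.2,0],
    [0,0.2,0],
    [0,0.2,-1],
    [0,0.2,-3],
    [0,0.2,-6],
    [0,0.2,-9],
    [0,0.2,-11],
    [0,0.2,-11.5],
    [0,0.2,-11.5],
  ],
  turn=[0,0,0,0,0,0,0,0,0,0],
  claw=0.3,
)

```text
clock: 13.92
eef_pos: [0.4953, -0.0538, 0.2031]
orientation: [3.141, -0.003, -0.074]
contact_force: [0.8, -0.4, -0.8]
finger_gap: 0.35
```

```bash
python3 - <<'E'
from h import *
go(.5770,-.0270,.2,26.5)
for c in('wrist','scene'):
  p,d,m=snap(c,c[0]+'5');X=pts(m,d)
  zc=X.reshape(-1,3); near=(abs(zc[:,0]-.5768)<.08)&(abs(zc[:,1]+.0261)<.08)
  P=zc[near&(zc[:,2]>.136)&(zc[:,2]<.150)]
  if len(P): print(c,len(P),np.median(P[:,2]),cv2.minAreaRect(P[:,:2].astype(np.float32)*1000))
  k=zc[(abs(zc[:,0]-.495)<.03)&(abs(zc[:,1]+.054)<.03)&(zc[:,2]>.09)&(zc[:,2]<.118)]
  if len(k): print('knob',len(k),k[:,2].max(),cv2.minAreaRect(k[:,:2].astype(np.float32)*1000))
E
```

```text
clock 13.92 pos [ 0.4953 -0.0538  0.2031] yaw -4.24 F [ 0.83 -0.36 -0.79] gap 0.35 j6 1.46
delta cm [ 7.95 -3.28  0.33] turn -0.5365
wrist 4679 0.14131650416821648 ((577.1065673828125, -28.668811798095703), (48.393253326416016, 48.686763763427734), 85.34991455078125)
knob 324 0.11206122688795526 ((496.9378356933594, -55.736412048339844), (13.04279899597168, 13.318831443786621), 41.4694709777832)
scene 366 0.14072365775146992 ((577.4398193359375, -27.134719848632812), (48.387088775634766, 48.17140579223633), 2.837470531463623)
knob 60 0.11210301159502788 ((497.5433654785156, -52.068328857421875), (14.704825401306152, 12.913667678833008), 41.41806411743164)
```

View pics/w5.png

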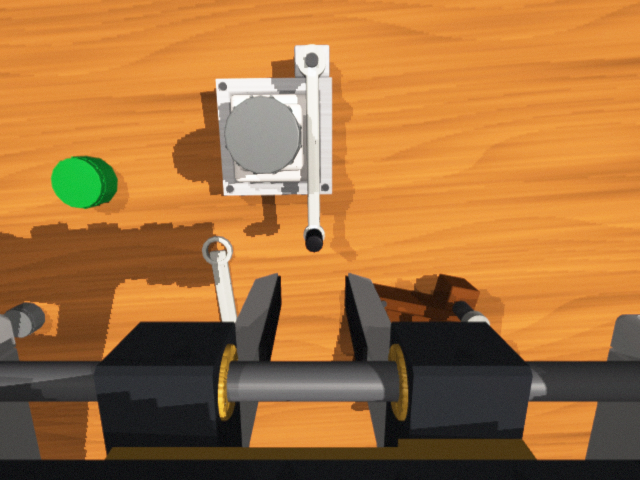

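View pics/s5.png

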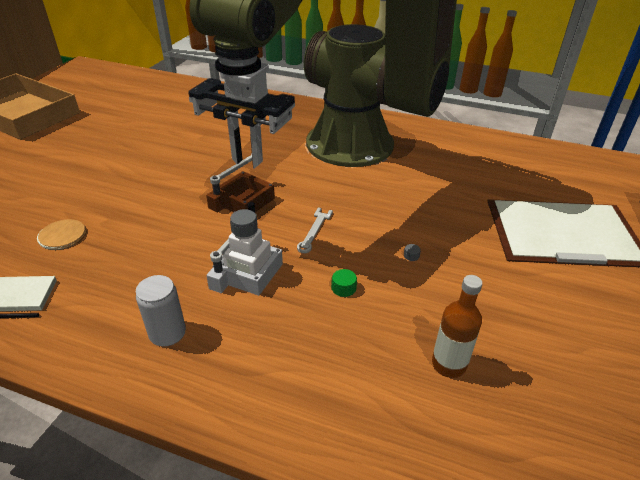

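Lever shut: the bar runs parallel to the holder's side in the wrist view, with the knob at (314,240). Back over the cap now, with jaws on its y flats.

```bash
python3 - <<'E'
from h import *
go(.5770,-.0274,.19,-3.5)
E
```

```text
clock 14.02 pos [ 0.4944 -0.0537  0.2006] yaw -4.24 F [-1.17 -0.66  0.08] gap 0.35 j6 1.46
delta cm [ 8.04 -3.24  1.06] turn -0.013
```

carry_out(
  delta_pos=[
    [1,-0.4,0],
    [3,-1.2,0],
    [5,-2,0],
    [7,-2.8,0],
    [8,-3.24,0.5],
    [8,-3.24,1],
    [8,-3.24,1],
    [8,-3.24,1],
  ],
  turn=[-0.013,-0.013,-0.013,-0.013,-0.013,-0.013,-0.013,-0.013],
  claw=-0.5,
)

```text
clock: 14.68
eef_pos: [0.576, -0.0277, 0.1904]
orientation: [-3.142, 0.002, -0.061]
contact_force: [-0.6, -1.0, 0.3]
finger_gap: 0.75
```

```bash
python3 - <<'E'
from h import *
p,d,m=snap('wrist','w6');go(.5770,-.0274,.114,-3.5)
print(proj(m,[.577,-.0274,.141]))
X=pts(m,d).reshape(-1,3); P=X[(abs(X[:,0]-.5768)<.08)&(abs(X[:,1]+.0261)<.08)&(X[:,2]>.136)&(X[:,2]<.150)]
print(cv2.minAreaRect(P[:,:2].astype(np.float32)*1000))
E
```

```text
clock 14.73 pos [ 0.5763 -0.0278  0.1911] yaw -3.52 F [-0.6   0.87 -0.5 ] gap 0.75 j6 1.52
delta cm [ 0.08 -0.04  7.71] turn -0.0004
(np.float64(310.38380779639675), np.float64(260.7012731968843))
((577.56103515625, -28.681495666503906), (48.58209991455078, 48.85567092895508), 56.047508239746094)
```

View pics/w6.png

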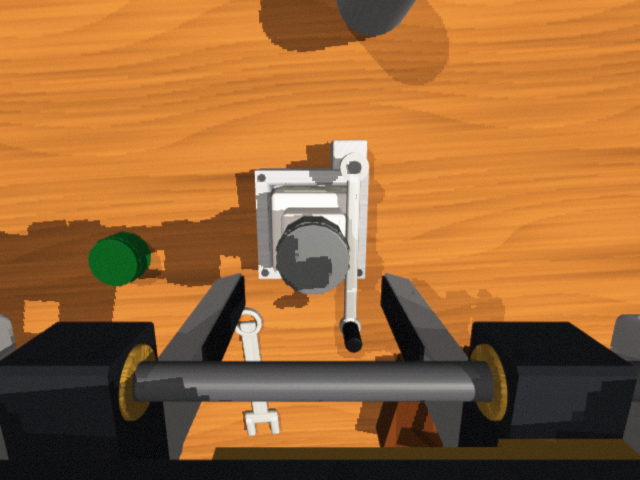

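The cap, at (313,257), sits centred between the jaws, and the closed lever lies clear below. Descend and grip.

carry_out(
  delta_pos=[
    [0.1,0,1],
    [0.1,0,3],
    [0.1,0,5],
    [0.1,0,6.5],
    [0.1,0,7.4],
    [0.1,0,7.7],
    [0.1,0,7.7],
    [0.1,0,7.7],
  ],
  turn=[0,0,0,0,0,0,0,0],
)

```text
clock: 15.4
eef_pos: [0.5783, -0.0277, 0.1153]
orientation: [3.142, -0.001, -0.061]
contact_force: [0.7, 0.7, -0.2]
finger_gap: 0.751
```

carry_out(
  delta_pos=[
    [0,0,0],
    [0,0,0],
    [0,0,0],
    [0,0,0],
    [0,0,0],
    [0,0,0],
    [0,0,0],
  ],
  turn=[0,0,0,0,0,0,0],
  claw=1,
  grip_force=45,
)

```text
clock: 15.98
eef_pos: [0.5782, -0.0277, 0.1149]
orientation: [3.141, -0.001, -0.061]
contact_force: [-0.7, -0.7, 3.7]
finger_gap: 0.508
```

```bash
python3 - <<'E'
from h import *
go(.5770,-.0274,.114,-3.5)
E
```

```text
clock 15.98 pos [ 0.5782 -0.0277  0.1149] yaw -3.51 F [-0.72 -0.72  3.69] gap 0.508 j6 1.52
delta cm [-0.12 -0.02  0.09] turn -0.0001
```

carry_out(
  delta_pos=[
    [0,0,0.1],
    [0,0,0.2],
    [0,0,0.3],
    [0,0,0.4],
    [0,0,0.5],
    [0,0,0.6],
    [0,0,0.7],
    [0,0,0.7],
    [0,0,0.7],
    [0,0,0.7],
  ],
  turn=[0,0,0,0,0,0,0,0,0,0],
)

```text
clock: 16.82
eef_pos: [0.5783, -0.0277, 0.1083]
orientation: [3.141, -0.001, -0.061]
contact_force: [-3.5, -0.3, 9.6]
finger_gap: 0.508
```

```bash
python3 - <<'E'
from h import *
go(.5770,-.0274,.108,-3.5)
p,d,m=snap('wrist','w7'); X=pts(m,d).reshape(-1,3)
P=X[(np.hypot(X[:,0]-.5775,X[:,1]+.0275)<.02)&(X[:,2]>.1)&(X[:,2]<.160)]; print(np.median(P[:,2]))
E
```

```text
clock 16.82 pos [ 0.5783 -0.0277  0.1083] yaw -3.51 F [-3.48 -0.3   9.56] gap 0.508 j6 1.52
delta cm [-0.13 -0.02  0.03] turn -0.0001
0.13484310879670533
```

Pressed about 6.5 mm, with a 9.6 N spring force. Twist anticlockwise 64° (negative turn).

carry_out(
  delta_pos=[
    [0,0,0],
    [0,0,0],
    [0,0,0],
    [0,0,0],
    [0,0,0],
    [0,0,0],
    [0,0,0],
    [0,0,0],
    [0,0,0],
    [0,0,0],
    [0,0,0],
    [0,0,0],
    [0,0,0],
    [0,0,0],
    [0,0,0],
    [0,0,0],
    [0,0,0],
    [0,0,0],
    [0,0,0],
  ],
  turn=[-0.04,-0.11,-0.18,-0.25,-0.32,-0.39,-0.46,-0.53,-0.6,-0.67,-0.74,-0.81,-0.88,-0.95,-1.02,-1.08,-1.12,-1.12,-1.12],
)

```text
clock: 18.45
eef_pos: [0.5783, -0.027, 0.1083]
orientation: [3.141, -0.001, 1.059]
contact_force: [-4.1, 4.0, 10.8]
finger_gap: 0.508
```

```bash
python3 - <<'E'
from h import *
go(.5770,-.0274,.195,60.5); print(robot.read_state()['torque'])
E
```

```text
clock 18.45 pos [ 0.5783 -0.027   0.1083] yaw 60.7 F [-4.07  3.97 10.78] gap 0.508 j6 0.4
delta cm [-0.09 -0.09 -8.67] turn 0.0034
[ 0.69656416  0.56665606 -0.04557318]
```

carry_out(
  delta_pos=[
    [0,0,-0.2],
    [0,0,-0.4],
    [0,0,-0.6],
    [0,0,-0.8],
    [0,0,-0.9],
    [0,0,-1],
    [0,0,-1],
  ],
  turn=[0,0,0,0,0,0,0],
)

```text
clock: 19.03
eef_pos: [0.5778, -0.0277, 0.1172]
orientation: [-3.141, 0.0, 1.059]
contact_force: [-1.8, 0.9, 0.1]
finger_gap: 0.506
```

No pulling force above the closed height, so the cap is free. Lift the rest.

carry_out(
  delta_pos=[
    [0,0,-0.4],
    [0,0,-1],
    [0,0,-1.7],
    [0,0,-2.5],
    [0,0,-3.3],
    [0,0,-4.1],
    [0,0,-4.9],
    [0,0,-5.7],
    [0,0,-6.5],
    [0,0,-7.2],
    [0,0,-7.6],
    [0,0,-7.8],
    [0,0,-7.8],
    [0,0,-7.8],
    [0,0,-7.8],
  ],
  turn=[0,0,0,0,0,0,0,0,0,0,0,0,0,0,0],
)

```text
clock: 20.28
eef_pos: [0.5779, -0.0276, 0.195]
orientation: [-3.141, 0.0, 1.059]
contact_force: [-0.2, -0.3, -0.0]
finger_gap: 0.505
```

```bash
python3 - <<'E'
from h import *
go(.5770,-.0274,.195,60.5)
p,d,m=snap('wrist','w8');X=pts(m,d).reshape(-1,3)
P=X[(np.hypot(X[:,0]-.5775,X[:,1]+.0275)<.03)&(X[:,2]>.2)&(X[:,2]<.240)]; print('cap top',len(P),np.median(P[:,2]),cv2.minAreaRect(P[:,:2].astype(np.float32)*1000))
p,d,m=snap('scene','s8');X=pts(m,d).reshape(-1,3)
for lo,hi in((.215,.227),(.062,.072),(.098,.108)):
  P=X[(np.hypot(X[:,0]-.5775,X[:,1]+.0275)<.055)&(X[:,2]>lo)&(X[:,2]<hi)]; print(lo,len(P),np.median(P[:,2]) if len(P) else 0)
k=X[(abs(X[:,0]-.495)<.03)&(abs(X[:,1]+.054)<.03)&(X[:,2]>.09)&(X[:,2]<.118)]; print('knob',cv2.minAreaRect(k[:,:2].astype(np.float32)*1000))
E
```

```text
clock 20.28 pos [ 0.5779 -0.0276  0.195 ] yaw 60.66 F [-0.21 -0.26 -0.  ] gap 0.505 j6 0.4
delta cm [-0.03 -0.09  0.  ] turn 0.0028
cap top 10650 0.22139777900720564 ((580.1104125976562, -29.2579345703125), (48.75830841064453, 54.22659683227539), 79.8765640258789)
0.215 466 0.22102919169824986
0.062 406 0.06730489525525714
0.098 271 0.10232010635816945
knob ((497.08929443359375, -53.48190689086914), (13.407960891723633, 14.397319793701172), 15.33918285369873)
```

View pics/w8.png

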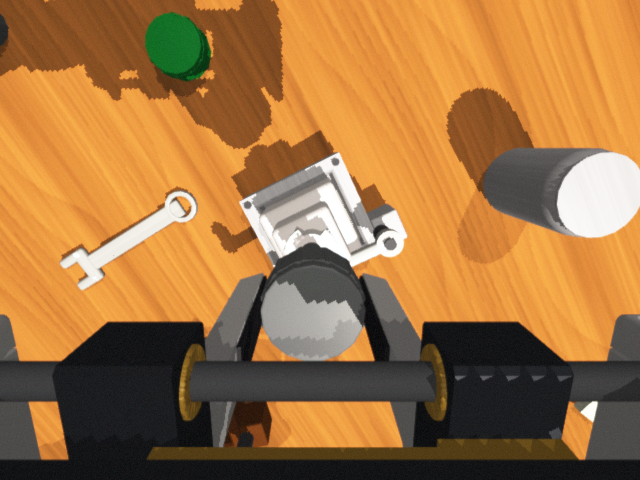

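View pics/s8.png

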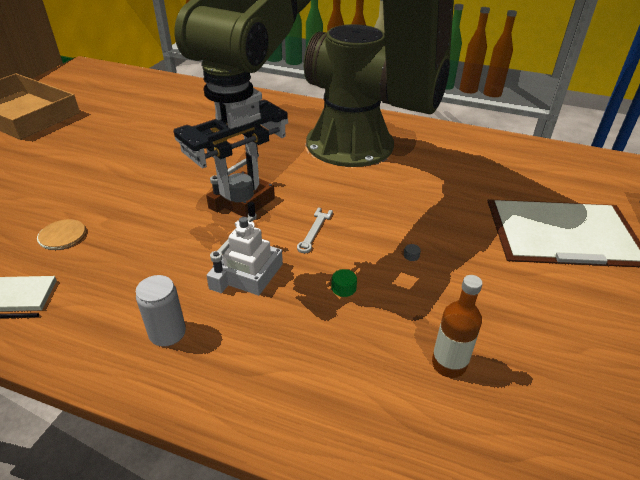

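The cap is held level, top at 0.221 m (8 cm above closed). The bottle neck is bare, with the step at 0.067 m and the lever shut. Handing in.

```bash
python3 -c "
from rig import robot
print(robot.finish_job())"
```

```text
the job is handed in; nothing more can be done
None
```

The job is handed in at about 20 s of robot time, with the cap off and held above the locked bottle; no verdict was reported.

**What I did:** I carried the bottle by its cap into the aluminium holder's pocket and swung the lever shut until it met its stop (about 20 N). I then re-gripped the cap, pressed it about 6.5 mm (9.6 N), turned it 64° anticlockwise and lifted it straight up.

**Last checks:**
- **Cap:** its top is at 0.221 m, about 80 mm above closed. It is upright in the grip, the wrist force is near zero, and the bottle's neck is bare.
- **Bottle and lever:** the bottle's step is at 0.067–0.068 m, so it is seated. The knob is about 2 mm from its computed shut position, which is within the calibration.
- **Bystanders:** the beer bottle, can and wrench look unmoved in the pictures; I did not re-measure their positions.

**Disagreements:** the camera views differed by 1–2 mm on the cap's centre, within the stated calibration. No check failed.

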